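# Wind back the squeeze wall, lift the sagging bolt out and hold the cage gate ajar

### The arm

A 7-joint arm with a two-finger parallel gripper is mounted at the origin on the work surface. World frame = base frame: x ahead of the robot, y to its left, z up, the work surface at z = 0. Lengths are in m, angles in rad, forces in N, time in s.
With the tool pointing down it reaches from about 0.375 to 0.925 m from the base axis. Payload 3.1 kg.
Tool frame: the origin (TCP) lies on the front face of the gripper's body, between the roots of the fingers; the fingertips stand 73 mm ahead of it and the grasp point (between the pads) lies 54 mm ahead of it; z points along the fingers, y is the line along which they close (so a half turn about z gives the same grasp; the last joint's range is limited). The gripper opens to 85 mm and grips with 20 to 120 N. Pads are 22 mm wide; open, the fingers measure 114 mm over their backs; the gripper's body (76 mm by 85 mm) begins 54 mm behind the grasp point. The pads swing forward as they close: fully open they stand 13 mm farther back than shut.
Start: joints at [1.074, 0.383, 0.044, 1.598, -0.018, 1.161, -0.05], TCP at [0.252, -0.599, 0.304] pointing down, gripper open.
Joint ranges: [-2.61, 2.61], [-0.41, 2.15], [-1.48, 1.57], [0, 2.5], [-1.57, 4.71], [0.05, 1.97], [-2.85, 2.85]. Speed limits (rad/s): [2.79, 2.79, 3.14, 3.14, 3.14, 3.14, 3.14].

### API

Orientations are given as a unit quaternion [w, x, y, z].
In Python, from station import manip, vision gives the robot as it stands.
- The arm moves only by the tool servo_tool, never from a script. Its argument "motion" is one flat list of numbers, 7 for each row, row after row: the shift along the world's x, y, z in m, then the turn, a rotation vector about the world's x, y, z in rad, then the gripper's target within -1 to 1 (fully open at 1, half-way at 0, shut at -1). A call has 1 to 12 rows; each row is the pose to reach, as a shift and turn from the pose commanded when the call began; what a row does not reach only later rows make up. A row lasts 1/12 s, in which the tool goes at most 41.7 mm and 7.16 degrees, less where a joint would pass 70% of its speed; a pose out of reach is approached as far as the arm can. A call with a gripper value outside its range is refused whole. The fingers move at their own pace and stop on an object; "force" is the grip in N (left out, the last holds). Time passes only in rows, so rows that repeat a pose let the fingers close. It gives the time, the measured TCP pose, the force, the opening and the grip force at its end, in the units of the state.
- manip.get_state(): the state, without advancing time (a new reading comes with each control period).
- vision.camera(name): name is "scene" or "top" or "wrist"; returns a dict with "frame" (480x640x3 uint8, red, green, blue), "depth" (480x640 float32, m along the optical axis (not along the pixel's ray), 0 where there is no reading), "camera_matrix" (3x3 intrinsics, pixels), "camera_from_world" (4x4, takes a point from world to camera coordinates). Camera axes: x right, y up, looking along -z (the intrinsics and any distortion apply to the point x, -y, -z); pixel columns grow to the right and rows downward; lengths in m; the calibration is good to about 2 mm. A picture is of the moment at which its call begins.
- manip.hand_in(): hands the job in; it is judged then, once.
The state is a dict: "time_s": time; "joint_positions": joint angles; "dq": joint speeds; "joint_torque": joint torques, N m; "position": TCP position; "eef_rot": TCP orientation; "force": force on the tool from outside, world axes, zero at the start; "moment": the same for the moment, N m; "opening": finger opening in m; "grasp_force": force on a finger pad.
Only numpy, scipy, OpenCV 4.12 (cv2) and the standard library are available. Lean on these libraries where they do the work, as an engineer would, in place of code of your own. Each camera call takes 0.05 s, during which the arm holds its last target. There are 200 camera calls.

### The job

On the small-animal cage, first turn the roof crank clockwise (seen from above) until the white squeeze wall is wound fully back, up to the crank's stop. Then lift the sagging gate bolt by its red knob so that its nose comes up over the bent keeper lip, draw it back out of the keeper, pull the sprung gate ajar by about 6 cm at its free edge (never wide open) and finish while still holding it there with the gripper; leave the bottle, jar, tray and tape dispenser where they are.

Things in the scene. Friction and masses are not known exactly. Their poses are not given: they have to be found in the camera images.
- cage: Fixed wire cage, blue floor, 260 deep (its x) x 340 wide (its y) x 180 high; origin at the centre of its underside on the worktop. Its -x side is the front with the gate and faces roughly to the robot; +x is the back, z up. It stands anywhere, turned by up to 0.2 rad. Roof top at 180; the rail under the crank reaches 188 and its gearbox 200 at most.
- crank_axis (a point): Point on the crank's vertical axis, at half height of the crank's black knob: 239 above the worktop, at (-30, 60, 239) in the cage frame.
- crank_knob (a point): Centre (half-way up) of the crank's black upright knob: a 20 diameter, 48 tall free-spinning sleeve (215 to 263 above the worktop), 40 from the crank axis, on a flat arm 206 to 214 above the worktop. Grip from above in any yaw.
- crank (a joint): Crank angle in rad, 0 to 12.57 (two full turns, hard stop), growing clockwise seen from above. At 0 the knob lies on the cage's -x side of the axis, at a quarter turn (1.57) on its +y side. It starts between 0 and 1.2 and stays where it is left; about 3 N at the knob turns it. One rad moves the white squeeze wall inside the cage 12.5 mm to the back; at 12.57 the wall is fully back.
- gate_swing (a joint): Gate angle in rad: 0 shut, grows as the free edge swings out to the front (clockwise seen from above). A spring shuts it: about 0.6 N m at 0 and 0.8 N m at 0.3. The free edge is 200 from the hinge, so 0.3 rad is 60 mm ajar.
- gate_hinge (a point): Point on the gate's vertical hinge axis, near the gate's top, at (-130, 130, 168) in the cage frame.
- gate_edge (a point): Top of the gate's free edge, in the middle of its thickness, 200 from the hinge, 168 above the worktop.
- gate: The green gate with wires, 200 wide, 10 thick, top at 174; its origin is on the hinge axis at the worktop, it runs to its own -y, and it carries the bolt.
- bolt_draw (a joint): How far the bolt is drawn along the gate towards the hinge (cage +y while shut), in m: 0 shot home in the keeper, 0.06 the end. The nose meets the keeper lip at about 0.008 unless it is lifted, and is clear of the keeper at 0.026. Friction 1 to 2 N keeps it where it is left.
- bolt_lift (a joint): How far the bolt is lifted in its loose slotted mount, in m: 0 sagging down (its rest), 0.022 the upper stop. The nose clears the lip from 0.013 up. It weighs about 0.25 kg and drops back when let go.
- bolt_knob (a point): Centre (half-way up) of the bolt's red upright knob, 20 diameter and 50 tall, 225 above the worktop when sagging, at (-145, -55, 225) in the cage frame when home; its stem, 10 diameter, stands on the bolt 60 below. Grip from above in any yaw. It swings with the gate.
- bolt_nose (a point): Bottom of the square 10 mm nose at the bolt's free end, hanging in the keeper; 55 along the bolt from the knob, on the cage's -y side.
- keeper_lip (a point): Middle of the top edge of the brass keeper's bent-up lip, 6 thick, on the fixed gate post; it stands 13 higher than the bottom of the sagging nose. The keeper's front wall keeps the gate shut until the nose is drawn out.
- amber_bottle_mid (a point): Bystander: centre of a brown bottle, 48 diameter, 105 tall. Leave alone.
- sample_jar_mid (a point): Bystander: centre of a clear jar with yellow lid, 60 diameter, 70 tall. Leave alone.
- pulp_tray: Bystander: cream pulp tray 220 x 120 x 25, origin at its underside. Leave alone.
- tape_dispenser: Bystander: black tape dispenser 130 x 55 x 76, origin at its underside. Leave alone.

How it is judged:
On the way, in this order (a step that is already met when the one before it is completed fails the run):
1. the squeeze wall is wound fully back (value of joint crank above 12.1 rad), for 0.2 s.
2. the bolt is lifted over the lip and drawn out of the keeper (value of joint bolt_draw above 0.022 m), for 0.1 s.
At the end, for the whole second after the job is handed in: Through the last second: the crank within about 0.45 rad of its stop, the bolt drawn at least 15 mm, the gate still and 0.2 to 0.45 rad open (40 to 87 mm at its free edge), held against its spring by the fingers (over 1 N on the gate or its bolt), and the bystanders within 30 mm of their starts (value of joint crank above 12.1 rad and value of joint gate_swing between 0.2 and 0.45 rad and velocity of joint gate_swing between -0.08 and 0.08 rad/s and value of joint bolt_draw above 0.015 m and contact force between the fingers and gate above 1 N and not (distance of amber_bottle_mid from where it was at the start of the episode above 0.03 m) and not (distance of sample_jar_mid from where it was at the start of the episode above 0.03 m) and not (distance of pulp_tray from where it was at the start of the episode above 0.03 m) and not (distance of tape_dispenser from where it was at the start of the episode above 0.03 m)); the arm keeps its last pose, push and grip.
It fails at once if the gate is swung wide (over 0.7 rad, 140 mm) (value of joint gate_swing above 0.7 rad).
It fails at once if a bystander is pushed more than 30 mm or knocked over (distance of any of amber_bottle_mid, sample_jar_mid, pulp_tray, tape_dispenser from where it was at the start of the episode above 0.03 m or angle between any of amber_bottle_mid, sample_jar_mid, pulp_tray, tape_dispenser's own z axis and vertical above 0.5 rad).
It also fails if it takes over 64 s, if anything falls off the work surface, if the arm or the gripper's body presses on something with over 40 N, if the wrist force passes 120 N, or if a joint passes its speed limit or range.

## Working session

There is one attempt and no reset: what is moved stays moved. The work goes in short steps, Python scripts to look and compute and a tool call to move; the robot and the scene stay as the last step left them, time stands still between calls to the robot, and variables do not carry over. Pictures are saved under pics/ and viewed, at most 10 in all, crops included, and the job is handed in when it is done.

Besides the shell and the picture viewer there is one more tool, called after "Request:" as a command line: name --argument value ..., lists and objects as JSON in quotes. servo_tool: Moves the arm, as the interface text tells. Its arguments: {"type":"object","properties":{"motion":{"type":"array"},"force":{"type":"number"}},"required":["motion"]}

```bash
mkdir -p pics
cat > h.py <<'E'
import numpy as np, cv2
from station import manip, vision
def cam(n):
    c=vision.camera(n); return c
def pts(c):
    K=c["camera_matrix"];d=c["depth"];T=np.linalg.inv(c["camera_from_world"])
    v,u=np.mgrid[0:480,0:640]
    x=(u-K[0,2])/K[0,0]*d; y=-(v-K[1,2])/K[1,1]*d
    P=np.stack([x,y,-d,np.ones_like(d)],-1)@T.T
    return P[...,:3]
def ray(c,u,v,z):
    K=c["camera_matrix"];T=np.linalg.inv(c["camera_from_world"])
    d=T[:3,:3]@np.array([(u-K[0,2])/K[0,0],-(v-K[1,2])/K[1,1],-1]);o=T[:3,3]
    return o+d*(z-o[2])/d[2]
E
python3 - <<'E'
from h import *
s=manip.get_state();print(s)
for n in("top","scene"):
    c=cam(n);cv2.imwrite(f"pics/{n}0.png",c["frame"][...,::-1])
    np.savez(f"{n}0.npz",**c);print(n,np.linalg.inv(c["camera_from_world"])[:3].round(3).tolist(),c["camera_matrix"].tolist(),(c["depth"]>0).mean(), [k for k in c])
E
```

```text
{'time_s': 0.0, 'joint_positions': array([ 1.07421948,  0.38384138,  0.04379537,  1.59962747, -0.01797605,
        1.16121836, -0.04989755]), 'dq': array([-8.63709992e-04,  5.93569495e-04,  7.25736417e-04,  6.34778384e-05,
        4.55642534e-04,  3.29496482e-04, -4.33194829e-04]), 'joint_torque': array([-3.50529281e-04, -4.33459818e+01,  1.02421302e+00, -2.49511796e+01,
        1.06330248e-02,  1.14928701e-02, -1.03060873e-05]), 'position': array([ 0.25212536, -0.5982613 ,  0.30245739]), 'eef_rot': array([-1.31865850e-03,  9.80178408e-01,  1.98112245e-01, -2.97857058e-04]), 'force': array([ 0.23333637,  0.11491077, -0.18454869]), 'moment': array([-0.01376811,  0.02206672,  0.02103415]), 'grasp_force': 0.0, 'opening': 0.08585896868325792}
top [[0.027, 0.998, -0.049, 0.462], [-1.0, 0.027, 0.006, -0.01], [0.007, 0.049, 0.999, 1.375]] [[544.5013487903326, 0.0, 326.71192038427165], [0.0, 544.5013487903326, 230.78580196534446], [0.0, 0.0, 1.0]] 0.9960514322916667 ['frame', 'depth', 'camera_matrix', 'camera_from_world']
scene [[-0.734, -0.478, 0.483, 1.185], [0.679, -0.536, 0.502, 0.632], [0.019, 0.696, 0.717, 1.115]] [[532.1774867334266, 0.0, 324.6649791687552], [0.0, 532.1774867334266, 238.89620314407406], [0.0, 0.0, 1.0]] 0.9869173177083334 ['frame', 'depth', 'camera_matrix', 'camera_from_world']
```

```bash
ls -la . pics | head -30
```

```text
.:
total 4224
drwxr-xr-x  3 agent agent    4096 Dec  3 09:39 .
drwxr-xr-x 23 root  root     4096 Dec  3 09:39 ..
-rw-r--r--  1 agent agent     531 Dec  3 09:39 h.py
drwxr-xr-x  2 agent agent    4096 Dec  3 09:39 pics
-rw-r--r--  1 agent agent 2151630 Dec  3 09:39 scene0.npz
-rw-r--r--  1 agent agent 2151630 Dec  3 09:39 top0.npz

pics:
total 952
drwxr-xr-x 2 agent agent   4096 Dec  3 09:39 .
drwxr-xr-x 3 agent agent   4096 Dec  3 09:39 ..
-rw-r--r-- 1 agent agent 557851 Dec  3 09:39 scene0.png
-rw-r--r-- 1 agent agent 402517 Dec  3 09:39 top0.png
```

View pics/top0.png

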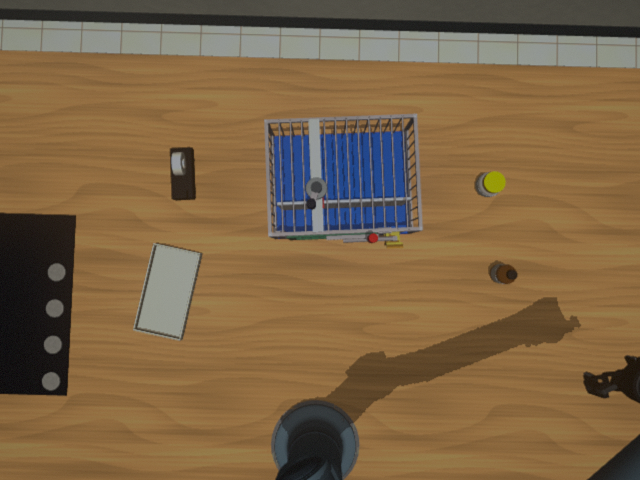

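View pics/scene0.png

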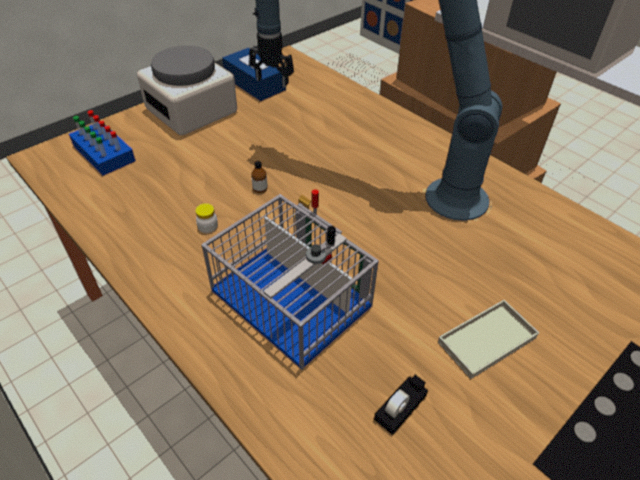

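The top view shows the cage with roof corners near (266,121), (417,115), (421,231) and (270,236), the red bolt knob at (372,238), the black crank knob at (311,203) and the gearbox at (316,187). In the scene view the red knob is at (315,198) and the black one at (331,236).

```bash
cat > m.py <<'E'
from h import *
from scipy.optimize import least_squares
C={n:dict(np.load(f"{n}0.npz")) for n in("top","scene")}
def blob(n,kind,box):
    f=C[n]["frame"].astype(int);r,g,b=f[...,0],f[...,1],f[...,2]
    m=(r>140)&(g<60)&(b<60) if kind=="red" else (f.max(-1)<45)
    x0,y0,x1,y1=box;k=np.zeros_like(m);k[y0:y1,x0:x1]=1;m&=k
    nn,l,st,ce=cv2.connectedComponentsWithStats(m.astype(np.uint8))
    i=1+st[1:,4].argmax();return ce[i],st[i],l==i
def tri(pt):
    A=[];B=[]
    for n,(u,v) in pt.items():
        c=C[n];T=np.linalg.inv(c["camera_from_world"]);o=T[:3,3];d=ray(c,u,v,0)-o;d/=np.linalg.norm(d)
        M=np.eye(3)-np.outer(d,d);A.append(M);B.append(M@o)
    return np.linalg.lstsq(np.vstack(A),np.hstack(B),rcond=None)[0]
for kind,bt,bs in(("red",(350,225,395,250),(305,182,325,215)),("black",(303,196,318,211),(322,222,340,250))):
    a,b=blob("top",kind,bt),blob("scene",kind,bs)
    print(kind,a[0],a[1],b[0],b[1],"tri",tri({"top":a[0],"scene":b[0]}).round(4))
    for n,q in(("top",a),("scene",b)):
        P=pts(C[n])[q[2]];z=P[:,2];print(n,"zmax",z.max().round(4),np.percentile(z,[5,50,95]).round(3),"top-slab mean",P[z>0.24].mean(0).round(4), len(z))
    print("ray top@.25",ray(C["top"],*a[0],0.25).round(4),"scene@mid",ray(C["scene"],*b[0],.225 if kind=="red" else .239).round(4))
# roof frame from depth
P=pts(C["top"]);m=(abs(P[...,2]-.178)<.008)&(P[...,0]>.4)&(P[...,0]<1)&(abs(P[...,1])<.35)
Q=P[m][:,:2].astype(np.float32);r=cv2.minAreaRect(Q);print("roof",len(Q),r)
# gearbox hub
m=(P[...,2]>.192)&(P[...,2]<.235)&(P[...,0]>.4)&(abs(P[...,1])<.3)&(P[...,0]<1);print("hub",m.sum(),P[m].mean(0))
x0,y0,x1,y1=240,90,440,260
cv2.imwrite("pics/topz.png",cv2.resize(C["top"]["frame"][y0:y1,x0:x1,::-1],None,fx=3.5,fy=3.5,interpolation=cv2.INTER_CUBIC))
E
python3 m.py
```

```text
red [373.26 237.62] [370 234   8   8  50] [314.61904762 191.57142857] [312 190   6   4  21] tri [ 0.5058 -0.1138  0.2446]
top zmax 0.2567 [0.245 0.249 0.253] top-slab mean [ 0.5054 -0.1131  0.2492] 50
scene zmax 0.2535 [0.248 0.25  0.253] top-slab mean [ 0.5106 -0.1092  0.2504] 21
ray top@.25 [ 0.5054 -0.113   0.25  ] scene@mid [ 0.4908 -0.131   0.225 ]
black [310.77586207 203.72413793] [307 199   8  10  58] [330.46341463 235.25203252] [327 227   8  18 123] tri [0.5742 0.0178 0.2354]
top zmax 0.2667 [0.24  0.262 0.265] top-slab mean [0.5714 0.018  0.261 ] 58
scene zmax 0.2661 [0.22  0.246 0.265] top-slab mean [0.581  0.0238 0.2557] 123
ray top@.25 [0.5721 0.0181 0.25  ] scene@mid [0.5773 0.0195 0.239 ]
roof 4814 ((0.6291112899780273, -0.04972057044506073), (0.29735344648361206, 0.34076327085494995), 3.877735137939453)
hub 409 [0.60856315 0.00618013 0.2054365 ]
```

View pics/topz.png

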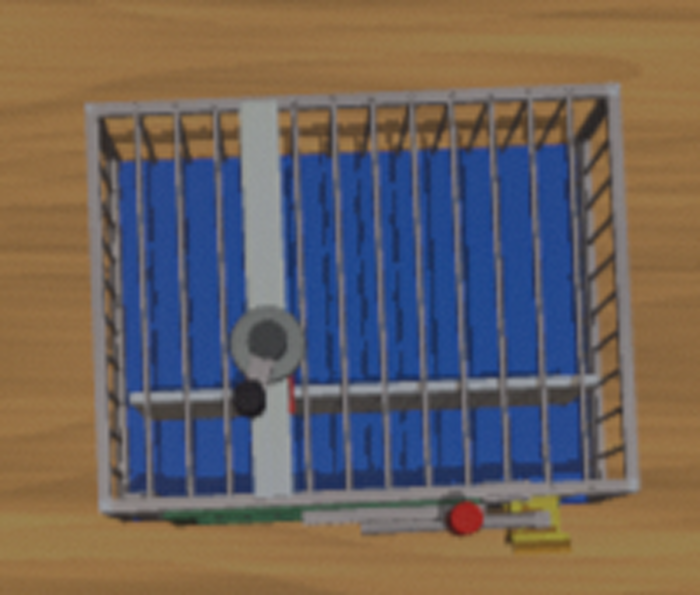

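The zoomed view shows the roof corners at zoom (88,105), (617,86), (636,488) and (102,512), the hub at (267,343), the black knob at (249,399), the red knob at (465,519) and the brass keeper at (540,520).

Run:
```python
from h import *
c=dict(np.load("top0.npz"))
z=lambda u,v,h: ray(c,240+(u+.5)/3.5-.5,90+(v+.5)/3.5-.5,h)[:2]
TL,TR,BR,BL=[z(*p,.18) for p in((88,105),(617,86),(636,488),(102,512))]
print(TL,TR,BR,BL,[np.linalg.norm(a-b).round(4) for a,b in((TL,TR),(TR,BR),(BR,BL),(BL,TL))])
ctr=(TL+TR+BR+BL)/4
W=np.array([[.13,.17],[.13,-.17],[-.13,-.17],[-.13,.17]]);V=np.array([TL,TR,BR,BL])-ctr
yaw=np.arctan2((W[:,0]*V[:,1]-W[:,1]*V[:,0]).sum(),(W*V).sum());print("ctr",ctr,"yaw",yaw)
R=np.array([[np.cos(yaw),-np.sin(yaw)],[np.sin(yaw),np.cos(yaw)]])
f=lambda x,y:ctr+R@[x,y]
print("axis",f(-.03,.06),"bolt",f(-.145,-.055),"hinge",f(-.13,.13),"edge",f(-.13,-.07))
print("hub(.206)",z(267,341,.206),"knob top",z(249,397,.263),"red top",z(465,518,.25))
k=R.T@(z(249,397,.263)-f(-.03,.06));print("knob rel cage",k,np.linalg.norm(k),"crank",np.arctan2(k[1],-k[0]))
```

```text
[0.76310761 0.12709849] [ 0.78499273 -0.2080011 ] [ 0.52976183 -0.22484241] [0.50549218 0.10991257] [np.float64(0.3358), np.float64(0.2558), np.float64(0.3356), np.float64(0.2582)]
ctr [ 0.64583858 -0.04895811] yaw 0.0678556206320546
axis [0.61183941 0.0088697 ] bolt [ 0.50490147 -0.11366306] hinge [0.50732329 0.07192825] edge [ 0.520884   -0.12761148]
hub(.206) [0.61273405 0.00912641] knob top [0.57214772 0.01779231] red top [ 0.50526042 -0.11147556]
knob rel cage [-0.03899536  0.01159331] 0.040682217671060845 crank 0.28897758260696904
```

Request:
servo_tool --motion '[0.008,0.016,0.02,0,0,0,1,0.024,0.048,0.04,0,0,0,1,0.04,0.08,0.055,0,0,0,1,0.056,0.112,0.06,0,0,0,1,0.072,0.144,0.06,0,0,0,1,0.088,0.176,0.06,0,0,0,1,0.104,0.208,0.06,0,0,0,1,0.12,0.24,0.06,0,0,0,1,0.136,0.272,0.06,0,0,0,1,0.152,0.304,0.06,0,0,0,1,0.168,0.328,0.06,0,0,0,1,0.176,0.34,0.06,0,0,0,1]' --force 50

```text
time_s: 1.1
position: [0.4304, -0.254, 0.3636]
eef_rot: [-0.001, 0.98, 0.201, 0.0]
force: [-0.4, 0.7, -0.0]
opening: 0.0854
grasp_force: 0.0
```

Request:
servo_tool --motion '[0.01,0.02,0,0,0,0,1,0.026,0.05,0,0,0,0,1,0.042,0.08,0,0,0,0,1,0.058,0.11,0,0,0,0,1,0.074,0.14,0,0,0,0,1,0.09,0.17,0,0,0,0,1,0.106,0.2,0,0,0,0,1,0.12,0.228,0,0,0,0,1,0.132,0.252,0,0,0,0,1,0.14,0.268,0,0,0,0,1,0.144,0.276,0,0,0,0,1,0.144,0.276,0,0,0,0,1]'

```text
time_s: 2.1
position: [0.5725, 0.0198, 0.3633]
eef_rot: [-0.001, 0.98, 0.2, -0.0]
force: [-0.2, -0.0, -0.3]
opening: 0.0855
grasp_force: 0.0
```

Run:
```python
from h import *
c=cam("wrist");cv2.imwrite("pics/w1.png",c["frame"][...,::-1]);np.savez("w1.npz",**c)
s=manip.get_state();print(s["position"],s["joint_positions"].round(3),s["eef_rot"])
p=np.array([.5728,.0185,.263,1]);q=c["camera_from_world"]@p;K=c["camera_matrix"];print(K[0,2]+K[0,0]*q[0]/-q[2],K[1,2]-K[1,1]*q[1]/-q[2])
```

```text
[0.57218588 0.01747131 0.36331525] [ 0.302  0.225 -0.467  1.699  0.106  1.244 -1.359] [-4.85979773e-05  9.80007727e-01  1.98958348e-01 -6.54221588e-04]
325.5196200917931 272.64064075067495
```

View pics/w1.png

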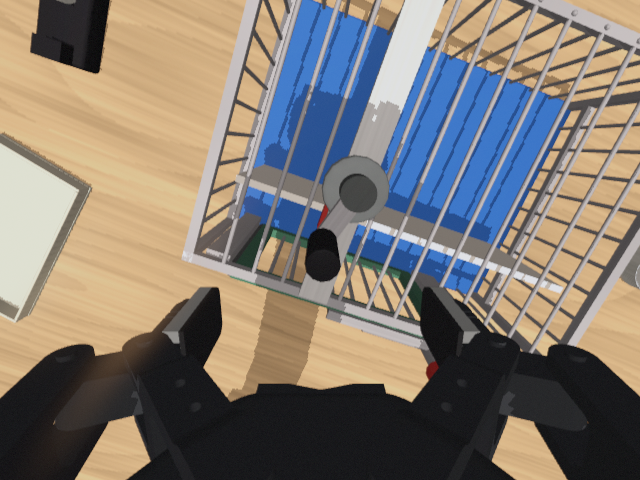

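The black knob is centred between the fingers at about (323,264), within a few pixels of the predicted position. The red knob at (432,371) is clear of them. Descend and grip.

Request:
servo_tool --motion '[0,0,-0.015,0,0,0,1,0,0.001,-0.035,0,0,0,1,0,0.001,-0.055,0,0,0,1,0,0.001,-0.066,0,0,0,1,0,0.001,-0.066,0,0,0,-1,0,0.001,-0.066,0,0,0,-1,0,0.001,-0.066,0,0,0,-1,0,0.001,-0.066,0,0,0,-1,0,0.001,-0.066,0,0,0,-1,0,0.001,-0.066,0,0,0,-1,0,0.001,-0.066,0,0,0,-1,0,0.001,-0.066,0,0,0,-1]' --force 50

```text
time_s: 3.15
position: [0.5729, 0.0184, 0.2993]
eef_rot: [0.0, 0.98, 0.198, 0.001]
force: [-0.9, 0.0, 6.5]
opening: 0.0184
grasp_force: 48.8
```

Run:
```python
from h import *
s=manip.get_state();print(s["position"],s["force"],s["moment"],s["opening"],s["grasp_force"])
# circle plan: knob now at TCP xy
ax=np.array([.6122,.009]);k=s["position"][:2]-ax
print(np.hypot(*k),np.pi+.068-np.arctan2(k[1],k[0]))
q0=.289;yaw=.068
f=lambda q:.04*np.array([np.cos(np.pi-q+yaw),np.sin(np.pi-q+yaw)])
for i in range(48):
    q=q0+(12.57-q0)*(i+1)/48 
    j=i//12*12;qs=q0+(12.57-q0)*j/48
    print(i,round(q,2),(f(q)-f(qs)).round(4))
```

```text
[0.57293873 0.01837244 0.29928332] [-0.90310603  0.00768251  6.46745923] [ 0.03161785  0.31364417 -0.0083003 ] 0.01843641152719491 48.83647441864014
0.04036445845066875 0.30233401110658287
0 0.54 [0.0035 0.0096]
1 0.8 [0.0093 0.018 ]
2 1.06 [0.017  0.0246]
3 1.31 [0.0262 0.0291]
4 1.57 [0.0362 0.0311]
5 1.82 [0.0464 0.0305]
6 2.08 [0.0561 0.0274]
7 2.34 [0.0647 0.0219]
8 2.59 [0.0716 0.0144]
9 2.85 [0.0764 0.0054]
10 3.1 [ 0.0788 -0.0045]
11 3.36 [ 0.0786 -0.0147]
12 3.62 [-0.0028 -0.0098]
13 3.87 [-0.008  -0.0186]
14 4.13 [-0.0152 -0.0258]
15 4.38 [-0.0241 -0.0309]
16 4.64 [-0.0339 -0.0336]
17 4.89 [-0.0441 -0.0338]
18 5.15 [-0.054  -0.0313]
19 5.41 [-0.063  -0.0265]
20 5.66 [-0.0704 -0.0195]
21 5.92 [-0.0759 -0.0108]
22 6.17 [-0.0789 -0.0011]
23 6.43 [-0.0794  0.0091]
24 6.69 [0.0021 0.01  ]
25 6.94 [0.0066 0.0191]
26 7.2 [0.0134 0.0268]
27 7.45 [0.0218 0.0326]
28 7.71 [0.0314 0.036 ]
29 7.96 [0.0416 0.0368]
30 8.22 [0.0516 0.0351]
31 8.48 [0.0609 0.0309]
32 8.73 [0.0689 0.0244]
33 8.99 [0.0749 0.0162]
34 9.24 [0.0786 0.0067]
35 9.5 [ 0.0799 -0.0034]
36 9.76 [-0.0014 -0.0101]
37 10.01 [-0.0053 -0.0196]
38 10.27 [-0.0114 -0.0277]
39 10.52 [-0.0194 -0.034 ]
40 10.78 [-0.0288 -0.0381]
41 11.03 [-0.0389 -0.0397]
42 11.29 [-0.049  -0.0387]
43 11.55 [-0.0586 -0.0351]
44 11.8 [-0.0669 -0.0293]
45 12.06 [-0.0735 -0.0215]
46 12.31 [-0.078  -0.0123]
47 12.57 [-0.0799 -0.0023]
```

Request:
servo_tool --motion '[0.0035,0.0096,0.001,0,0,0,-1,0.0093,0.018,0.001,0,0,0,-1,0.017,0.0246,0.001,0,0,0,-1,0.0262,0.0291,0.001,0,0,0,-1,0.0362,0.0311,0.001,0,0,0,-1,0.0464,0.0305,0.001,0,0,0,-1,0.0561,0.0274,0.001,0,0,0,-1,0.0647,0.0219,0.001,0,0,0,-1,0.0716,0.0144,0.001,0,0,0,-1,0.0764,0.0054,0.001,0,0,0,-1,0.0788,-0.0045,0.001,0,0,0,-1,0.0786,-0.0147,0.001,0,0,0,-1]'

```text
time_s: 4.15
position: [0.6519, 0.0041, 0.2993]
eef_rot: [-0.001, 0.98, 0.199, 0.001]
force: [-2.6, 4.3, 4.7]
opening: 0.019
grasp_force: 49.1
```

Tracking well (radius 0.040).

Request:
servo_tool --motion '[-0.0028,-0.0098,0,0,0,0,-1,-0.008,-0.0186,0,0,0,0,-1,-0.0152,-0.0258,0,0,0,0,-1,-0.0241,-0.0309,0,0,0,0,-1,-0.0339,-0.0336,0,0,0,0,-1,-0.0441,-0.0338,0,0,0,0,-1,-0.054,-0.0313,0,0,0,0,-1,-0.063,-0.0265,0,0,0,0,-1,-0.0704,-0.0195,0,0,0,0,-1,-0.0759,-0.0108,0,0,0,0,-1,-0.0789,-0.0011,0,0,0,0,-1,-0.0794,0.0091,0,0,0,0,-1]'

```text
time_s: 5.15
position: [0.5722, 0.0074, 0.2993]
eef_rot: [0.003, 0.981, 0.196, 0.001]
force: [0.7, -5.3, 4.2]
opening: 0.0188
grasp_force: 49.3
```

Request:
servo_tool --motion '[0.0021,0.01,0,0,0,0,-1,0.0066,0.0191,0,0,0,0,-1,0.0134,0.0268,0,0,0,0,-1,0.0218,0.0326,0,0,0,0,-1,0.0314,0.036,0,0,0,0,-1,0.0416,0.0368,0,0,0,0,-1,0.0516,0.0351,0,0,0,0,-1,0.0609,0.0309,0,0,0,0,-1,0.0689,0.0244,0,0,0,0,-1,0.0749,0.0162,0,0,0,0,-1,0.0786,0.0067,0,0,0,0,-1,0.0799,-0.0034,0,0,0,0,-1]'

```text
time_s: 6.15
position: [0.6522, 0.0124, 0.2994]
eef_rot: [-0.002, 0.98, 0.2, 0.001]
force: [0.6, 4.5, 3.2]
opening: 0.0193
grasp_force: 49.4
```

Request:
servo_tool --motion '[-0.0014,-0.0101,0,0,0,0,-1,-0.0053,-0.0196,0,0,0,0,-1,-0.0114,-0.0277,0,0,0,0,-1,-0.0194,-0.034,0,0,0,0,-1,-0.0288,-0.0381,0,0,0,0,-1,-0.0389,-0.0397,0,0,0,0,-1,-0.049,-0.0387,0,0,0,0,-1,-0.0586,-0.0351,0,0,0,0,-1,-0.0669,-0.0293,0,0,0,0,-1,-0.0735,-0.0215,0,0,0,0,-1,-0.078,-0.0123,0,0,0,0,-1,-0.0799,-0.0023,0,0,0,0,-1]'

```text
time_s: 7.15
position: [0.5726, 0.0022, 0.2993]
eef_rot: [0.003, 0.981, 0.196, 0.002]
force: [4.9, -3.6, 1.7]
opening: 0.0187
grasp_force: 49.3
```

Request:
servo_tool --motion '[0,0.003,0,0,0,0,-1,0,0.006,0,0,0,0,-1,0,0.006,0,0,0,0,-1,0,0.006,0,0,0,0,-1,0,0.006,0,0,0,0,-1]'

```text
time_s: 7.57
position: [0.5721, 0.0084, 0.2993]
eef_rot: [0.002, 0.981, 0.196, 0.0]
force: [3.3, -4.2, 4.8]
opening: 0.0187
grasp_force: 49.5
```

Run:
```python
from h import *
s=manip.get_state();print(s["position"],s["force"],s["moment"])
k=s["position"][:2]-np.array([.6122,.009]);print(12.566+((np.pi+.068-np.arctan2(k[1],k[0])+np.pi)%(2*np.pi)-np.pi))
c=cam("top");cv2.imwrite("pics/t2.png",cv2.resize(c["frame"][90:260,240:440,::-1],None,fx=3.5,fy=3.5))
```

```text
[0.57212721 0.00837637 0.29928936] [ 3.26564193 -4.19631282  4.76489831] [-0.92007217 -0.59283647  0.02199943]
12.618438896999832
```

View pics/t2.png

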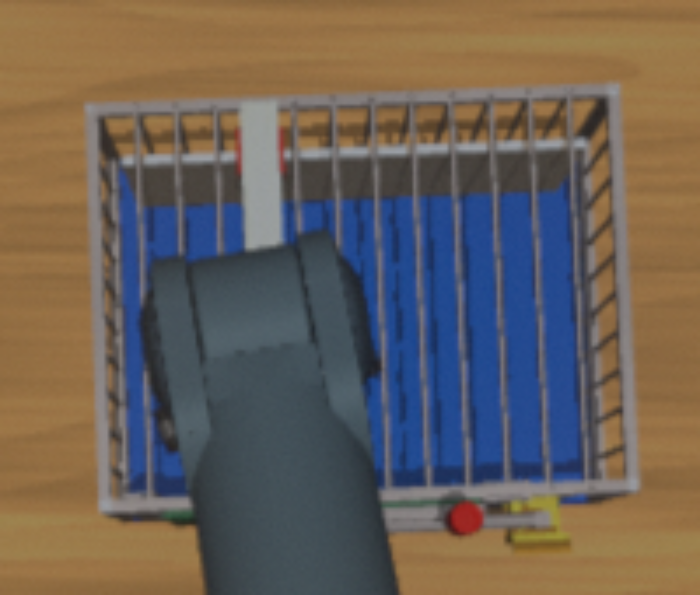

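The white wall is now at the back, at zoom row 150 instead of 390. Push slightly more to feel the stop, then release.

Request:
servo_tool --motion '[0,0.003,0,0,0,0,-1,0,0.006,0,0,0,0,-1,0,0.006,0,0,0,0,-1,0,0.006,0,0,0,0,-1]'

```text
time_s: 7.95
position: [0.5722, 0.0093, 0.2993]
eef_rot: [0.006, 0.981, 0.194, -0.001]
force: [1.4, -11.0, 6.5]
opening: 0.0187
grasp_force: 49.8
```

Stop felt (11 N, no further motion). Release, rise, go towards the red knob.

Request:
servo_tool --motion '[0,-0.004,0,0,0,0,-1,0,-0.004,0,0,0,0,0,0,-0.004,0,0,0,0,1,0,-0.004,0,0,0,0,1,0,-0.004,0,0,0,0,1,0,-0.004,0,0,0,0,1,0,-0.004,0,0,0,0,1,0,-0.004,0.015,0,0,0,1,0,-0.004,0.04,0,0,0,1,0,-0.004,0.062,0,0,0,1,0,-0.004,0.07,0,0,0,1,0,-0.004,0.07,0,0,0,1]'

```text
time_s: 8.95
position: [0.5729, 0.0154, 0.3716]
eef_rot: [0.0, 0.98, 0.198, 0.003]
force: [0.9, -0.6, -0.4]
opening: 0.0855
grasp_force: 0.0
```

Run:
```python
from h import *
s=manip.get_state();print(s["position"],s["force"],s["opening"],np.array([.5052,-.1125])-s["position"][:2])
```

```text
[0.57286807 0.01538833 0.37162309] [ 0.85351252 -0.60438318 -0.38479578] 0.08552884041831345 [-0.06766807 -0.12788833]
```

Request:
servo_tool --motion '[-0.01,-0.02,0,0,0,0,1,-0.024,-0.045,0,0,0,0,1,-0.038,-0.072,0,0,0,0,1,-0.052,-0.098,0,0,0,0,1,-0.063,-0.12,0,0,0,0,1,-0.068,-0.128,0,0,0,0,1,-0.068,-0.128,0,0,0,0,1,-0.068,-0.128,0,0,0,0,1]'

```text
time_s: 9.62
position: [0.5035, -0.1124, 0.368]
eef_rot: [-0.001, 0.98, 0.198, -0.0]
force: [0.5, -0.0, 0.2]
opening: 0.0854
grasp_force: 0.0
```

Run:
```python
from h import *
c=cam("wrist");cv2.imwrite("pics/w2.png",c["frame"][...,::-1])
s=manip.get_state();print(s["position"],s["joint_positions"].round(3))
K=c["camera_matrix"]
for p in([.5052,-.1125,.25,1],[.5723,.0063,.263,1]):
    q=c["camera_from_world"]@np.array(p);print(K[0,2]+K[0,0]*q[0]/-q[2],K[1,2]-K[1,1]*q[1]/-q[2])
```

```text
[ 0.50406799 -0.11128956  0.36829577] [ 0.514  0.099 -0.399  1.821  0.039  1.23  -1.065]
324.2339164280188 258.7115526756197
148.0585335315205 51.19477369441071
```

View pics/w2.png

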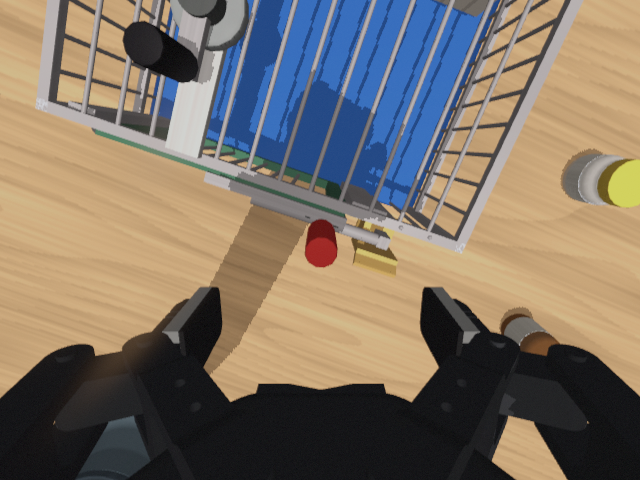

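The red knob is centred between the fingers at (320,252). The crank knob at (143,44) sits where it should at its stop. Descend and grip.

Request:
servo_tool --motion '[0.001,-0.001,-0.02,0,0,0,1,0.001,-0.001,-0.045,0,0,0,1,0.001,-0.001,-0.07,0,0,0,1,0.001,-0.001,-0.086,0,0,0,1,0.001,-0.001,-0.086,0,0,0,-1,0.001,-0.001,-0.086,0,0,0,-1,0.001,-0.001,-0.086,0,0,0,-1,0.001,-0.001,-0.086,0,0,0,-1,0.001,-0.001,-0.086,0,0,0,-1,0.001,-0.001,-0.086,0,0,0,-1,0.001,-0.001,-0.086,0,0,0,-1,0.001,-0.001,-0.086,0,0,0,-1]' --force 60

```text
time_s: 10.67
position: [0.5053, -0.1129, 0.2847]
eef_rot: [-0.0, 0.98, 0.198, 0.001]
force: [-1.9, 3.3, 5.3]
opening: 0.0185
grasp_force: 58.5
```

Request:
servo_tool --motion '[0,0,0.004,0,0,0,-1,0,0,0.009,0,0,0,-1,0,0,0.014,0,0,0,-1,0,0,0.018,0,0,0,-1,0,0,0.019,0,0,0,-1,0,0,0.019,0,0,0,-1]'

```text
time_s: 11.17
position: [0.5049, -0.1132, 0.3023]
eef_rot: [-0.001, 0.98, 0.198, 0.0]
force: [0.9, 4.6, -2.6]
opening: 0.0188
grasp_force: 58.6
```

Request:
servo_tool --motion '[0,0.004,0,0,0,0,-1,-0.0005,0.01,0,0,0,0,-1,-0.001,0.016,0,0,0,0,-1,-0.0015,0.022,0,0,0,0,-1,-0.002,0.028,0,0,0,0,-1,-0.0025,0.034,0,0,0,0,-1,-0.0028,0.039,0,0,0,0,-1,-0.003,0.042,0,0,0,0,-1,-0.003,0.042,0,0,0,0,-1,-0.003,0.042,0,0,0,0,-1,-0.003,0.042,0,0,0,0,-1]'

```text
time_s: 12.08
position: [0.5019, -0.0713, 0.302]
eef_rot: [-0.001, 0.98, 0.198, 0.0]
force: [2.9, 1.3, -2.4]
opening: 0.0188
grasp_force: 58.7
```

Run:
```python
from h import *
s=manip.get_state();p=s["position"][:2];print(s["position"],s["force"],s["grasp_force"],s["opening"])
h=np.array([.5073,.0719]);yaw=.068;r=p-h
for a in np.arange(.03,.361,.03):
    R=np.array([[np.cos(a),np.sin(a)],[-np.sin(a),np.cos(a)]]);print(a.round(2),(R@r-r).round(4))
```

```text
[ 0.50187055 -0.07133609  0.30199968] [ 2.89316658  1.27300571 -2.40783216] 58.66767346858978 0.01879669810596377
0.03 [-0.0043  0.0002]
0.06 [-0.0086  0.0006]
0.09 [-0.0129  0.0011]
0.12 [-0.0171  0.0017]
0.15 [-0.0213  0.0024]
0.18 [-0.0256  0.0033]
0.21 [-0.0297  0.0043]
0.24 [-0.0339  0.0054]
0.27 [-0.038   0.0066]
0.3 [-0.0421  0.008 ]
0.33 [-0.0461  0.0095]
0.36 [-0.0501  0.0111]
```

Request:
servo_tool --motion '[-0.0043,0.0002,0,0,0,0,-1,-0.0086,0.0006,0,0,0,0,-1,-0.0129,0.0011,0,0,0,0,-1,-0.0171,0.0017,0,0,0,0,-1,-0.0213,0.0024,0,0,0,0,-1,-0.0256,0.0033,0,0,0,0,-1,-0.0297,0.0043,0,0,0,0,-1,-0.0339,0.0054,0,0,0,0,-1,-0.038,0.0066,0,0,0,0,-1,-0.0421,0.008,0,0,0,0,-1,-0.0448,0.009,0,0,0,0,-1,-0.0448,0.009,0,0,0,0,-1]'

```text
time_s: 13.08
position: [0.4603, -0.0651, 0.3041]
eef_rot: [0.002, 0.981, 0.196, 0.006]
force: [10.5, -2.3, -2.1]
opening: 0.0189
grasp_force: 58.9
```

Request:
servo_tool --motion '[0,0,0,0,0,0,-1,0,0,0,0,0,0,-1,0,0,0,0,0,0,-1,0,0,0,0,0,0,-1,0,0,0,0,0,0,-1,0,0,0,0,0,0,-1]'

```text
time_s: 13.58
position: [0.4607, -0.0653, 0.3041]
eef_rot: [0.002, 0.981, 0.196, 0.006]
force: [10.0, -1.9, -2.5]
opening: 0.0189
grasp_force: 58.8
```

Run:
```python
from h import *
s=manip.get_state();print(s["position"],s["force"],s["grasp_force"],s["opening"])
c=cam("wrist");cv2.imwrite("pics/w3.png",c["frame"][...,::-1])
```

```text
[ 0.46067963 -0.06528075  0.30413433] [10.04234822 -1.87565206 -2.50422269] 58.849300146102905 0.018940534726790387
```

View pics/w3.png

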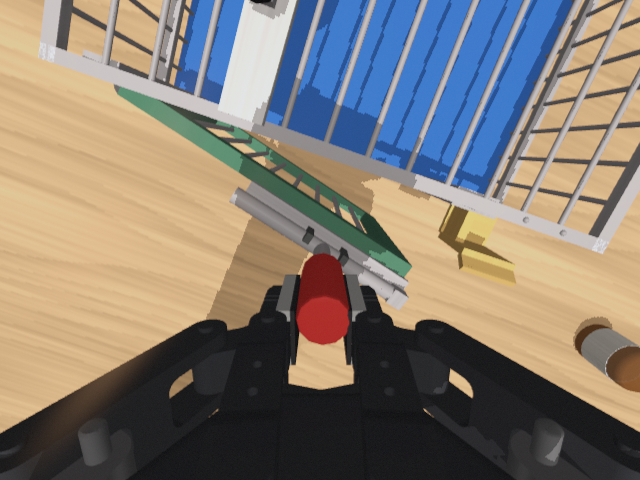

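The gate stands ajar: the free edge is at (408,268), off the brass keeper at (475,250), and the red knob is still between the pads. From the TCP motion the gate angle is about 0.29 rad and it is steady, so I'm handing in.

```bash
python3 -c "
from h import *
print(manip.hand_in())"
```

```text
the job is handed in; nothing more can be done
None
```

The job is handed in at about 14 s, with no verdict shown: crank wound clockwise to its stop, bolt lifted and drawn about 42 mm, and gate held at about 0.29 rad (roughly 58 mm ajar) by the red knob; the bystanders were not touched.

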